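Hang the splash-visor frame in the neck of the drying rail

ROBOT

A 7-joint arm with a two-finger parallel gripper is mounted at the origin on the work surface. World frame = base frame: x ahead of the robot, y to its left, z up, the work surface at z = 0. Lengths are in m, angles in rad, forces in N, time in s.
With the tool pointing down it reaches from about 0.4 to 0.9 m from the base axis. Payload 5.6 kg.
Tool frame: the origin (TCP) lies on the centre line of the jaws, within the pads' length; the fingertips stand 8 mm ahead of it and the grasp point (between the pads) lies 11 mm behind it; z points along the fingers, y is the line along which they close (so a half turn about z gives the same grasp; the last joint's range is limited). The gripper opens to 92 mm and grips with 3 to 60 N. Pads are 20 mm wide; open, the fingers measure 128 mm over their backs; the gripper's body (75 mm by 189 mm) begins 69 mm behind the grasp point.
Start: joints at [1.094, 0.468, -0.012, 1.603, 0.006, 1.071, -0.056], TCP at [0.273, -0.59, 0.193] pointing down, gripper open.
Joint ranges: [-2.53, 2.53], [-0.31, 2.02], [-1.57, 1.55], [0.28, 2.44], [-1.29, 4.43], [0.15, 1.84], [-2.92, 2.92]. Speed limits (rad/s): [2.57, 2.57, 3.14, 3.14, 3.14, 3.14, 3.14].

INTERFACE

Orientations are given as a rotation vector (axis times angle).
In Python, from station import sense, camera, finish_job gives the robot as it stands.
- The arm moves only by the tool servo_tool, never from a script. Its argument "series" is a list of rows, each a list of 3 entries, a list of its own where there are three numbers: the shift along the tool's x, y, z in m, then the turn, a rotation vector about the tool's x, y, z in degrees, then the closure, from -1 (fully open) to 1 (shut). In form: [[[tx, ty, tz], [rx, ry, rz], hand], ...]. A call has exactly 8 rows; each row shifts and turns the commanded pose from where the row before left it, along the tool's axes as they then stand; what a row does not reach is not made up. A row lasts 1/8 s, in which the tool goes at most 62.5 mm and 10.7 degrees, less where a joint would pass 70% of its speed; a pose out of reach is approached as far as the arm can. A call with a gripper value outside its range is refused whole. The fingers move at their own pace and stop on an object; "grip_force" is the grip in N (left out, the last holds). Time passes only in rows, so rows that do not move let the fingers close, or fill a call up. It gives the time, the measured TCP pose, the force, the opening and the grip force at its end, in the units of the state.
- sense(): the state, without advancing time (a new reading comes with each control period).
- camera(name): name is "side" or "top"; returns a dict with "frame" (384x512x3 uint8, red, green, blue), "intrinsics" (3x3 intrinsics, pixels), "rvec" (rotation vector, rad) and "tvec" (3), from world to camera coordinates, as OpenCV has them. Camera axes: x right, y down, z forward; pixel columns grow to the right and rows downward; lengths in m; the calibration is good to about 2 mm. A picture is of the moment at which its call begins. There is no depth.
- finish_job(): hands the job in; it is judged then, once.
The state is a dict: "time": time; "joint_positions": joint angles; "joint_velocities": joint speeds; "tau": joint torques, N m; "tcp_pos": TCP position; "orientation": TCP orientation; "ft_force": force on the tool from outside, world axes, zero at the start; "wrist_torque": the same for the moment, N m; "width": opening from 0.0 (shut) to 1.0 (fully open); "grasp_force": force on a finger pad.
Only numpy, scipy, OpenCV 4.12 (cv2) and the standard library are available. Lean on these libraries where they do the work, as an engineer would, in place of code of your own. Each camera call takes 0.05 s, during which the arm holds its last target. There are 200 camera calls.

TASK

Hang the blue splash-visor frame from the glove carton on the white rail, orange tab up, with one leg down on each side, so that its crown sits fully down in the narrow dark neck just beyond the red collar. Set it down gently, neither banging nor dropping it on the rail, let go, and leave it hanging straight and still. Leave the other things on the table where they stand.

Things in the scene. Friction and masses are not known exactly. Their poses are not given: they have to be found in the camera images.
- visor: blue C-shaped headband frame, 140 mm wide, band 6 mm thick, 20 mm high, 0.12 kg; lies flat on the carton, tab overhanging on the robot's left. Origin: middle of the C, underside; z normal to the C. Crown at -x (outer face x = -53 mm), legs at y = -67 and +67 mm, open end at x = +51 mm. Orange tab on the crown: 22 mm wide (y), z = 2 to 18 mm, x = -53 to -93 mm. Hung properly, -x points up.
- visor_tab (a point): grip point in the middle of the orange tab, 31 mm outside the inner face of the crown (x = -78, y = 0, z = 10 mm in the frame's own axes)
- visor_apex (a point): middle of the inner face of the crown, the point that rests on the rail (x = -47, y = 0, z = 10 mm in the frame's own axes); from there the inner face falls away to both sides like an arch, and the legs reach 98 mm further
- rail: fixed grey bracket holding a white round bar, 320 mm long, 24 mm thick. Origin: centre of the base plate's underside, on the table; x runs along the bar, towards the robot's left; bar axis at z = 150 mm, y = 0. Base plate 260 x 90 x 12 mm; posts under the bar, 16 mm wide, at x = -100 and +100 mm. A crown resting on plain bar is at z = 162 mm, fully down in the neck at 155, on the collar at 170.
- bar_line (a point): point on the bar's axis above the bracket's origin. In order along +x: plain bar, red collar (40 mm diameter, 8 mm thick), right behind it the dark neck (10 mm diameter, 34 mm long), plain bar. Where the bar is clamped differs and is NOT reported: the collar's near face is -40 to +50 mm along x from here, the bar's near end 175 mm before it. See or feel for it (firmly clamped).
- carton: fixed closed brown glove carton, 130 mm (x) by 240 mm (y) by 80 mm high; origin: centre of its underside; -x is the side that faces the robot's left, which the tab overhangs
- saline: white saline bottle, 64 mm across, 130 mm tall; bystander, origin at the centre of its underside
- pill_jar: small amber jar, 48 mm across, 65 mm tall; bystander, origin at the centre of its underside
- tape_roll: paper tape roll lying flat, 84 mm across, 25 mm high; bystander, origin at the centre of its underside
- gallipot: small steel bowl, 80 mm across, 45 mm high; bystander, origin at the centre of its underside
- gel: clear gel bottle, 56 mm across, 160 mm tall; bystander, origin at the centre of its underside
- cup: green cup, 68 mm across, 55 mm tall; bystander, origin at the centre of its underside
Mind the look-alikes: they are no part of the job. There is more than one size of the visor; the job needs the middle-sized.

How it is judged:
On the way:
1. the frame has been lifted clear of the carton, its grip point more than 0.16 m above the table (height (world z) of visor_tab above 0.16 m), for 0.2 s.
At the end, for the whole second after the job is handed in: The frame hangs at rest in the neck: the inner face of its crown at 150 to 159 mm in the rail's z (155 when fully down, 162 on the plain bar), within 12 mm of the bar's axis sideways, its x axis within 0.25 rad of the rail's vertical, its z axis within 0.3 rad of the bar's direction (z of visor_apex in the frame of rail between 0.15 and 0.159 m and y of visor_apex in the frame of rail between -0.012 and 0.012 m and angle between the x axis of visor and the z axis of rail, either way round below 0.25 rad and angle between the z axis of visor and the x axis of rail, either way round below 0.3 rad and linear speed of visor below 0.03 m/s and angular speed of visor below 0.3 rad/s); the robot touches nothing.
It fails at once if the frame and the rail pressed or knocked together with more than 30 N (contact force between visor and rail above 30 N).
It fails at once if one of the bystanders moved more than 30 mm (distance of any of saline, pill_jar, tape_roll, gallipot, gel, cup from where it was at the start of the episode above 0.03 m).
It also fails if it takes over 61 s, if anything falls off the work surface, if the arm or the gripper's body presses on something with over 40 N, if the wrist force passes 120 N, or if a joint passes its speed limit or range.

## Working session

There is one attempt and no reset: what is moved stays moved. The work goes in short steps, Python scripts to look and compute and a tool call to move; the robot and the scene stay as the last step left them, time stands still between calls to the robot, and variables do not carry over. Pictures are saved under pics/ and viewed, at most 10 in all, crops included, and the job is handed in when it is done.

Besides the shell and the picture viewer there is one more tool, called after "Request:" as name(argument=value, ...), one argument or row to a line, values as JSON. servo_tool: Moves the arm, as the interface text tells. Its arguments: {"type":"object","properties":{"series":{"type":"array","items":{"type":"array"}},"grip_force":{"type":"number"}},"required":["series"]}

```bash
mkdir -p pics
cat > h.py <<'E'
import numpy as np, cv2
from station import sense, camera, finish_job
from scipy.spatial.transform import Rotation as R
def snap(n,f):
    c=camera(n); cv2.imwrite(f,c["frame"][:,:,::-1]); np.savez(f'/tmp/{n}.npz',**c); return c
def ray(c,u,v):
    Rm=cv2.Rodrigues(np.array(c["rvec"],float))[0]; o=-Rm.T@np.array(c["tvec"]).ravel()
    d=Rm.T@np.linalg.inv(c["intrinsics"])@np.array([u,v,1.]); return o,d
def atz(c,u,v,z):
    o,d=ray(c,u,v); return o+d*(z-o[2])/d[2]
def proj(c,p):
    return cv2.projectPoints(np.array(p,float).reshape(-1,3),np.array(c["rvec"],float),np.array(c["tvec"],float),np.array(c["intrinsics"],float),None)[0].reshape(-1,2)
E
python3 - <<'E'
from h import *
for n in("top","side"):
    c=snap(n,f"pics/{n}1.png"); print(n,ray(c,256,192)[0],c["intrinsics"][0])
print(sense())
E
```

```text
top [ 0.20872504 -0.01332565  1.54251459] [464.86468027   0.         248.21591194]
side [0.3345462  0.78281765 0.54453596] [350.59637128   0.         253.52114473]
{'time': 0.1, 'joint_positions': array([ 1.09402006,  0.46828817, -0.01158747,  1.60350512,  0.00602099,
        1.0714087 , -0.05630793]), 'joint_velocities': array([ 0.00180793, -0.000512  , -0.00106467, -0.00081039, -0.0015009 ,
       -0.00037802,  0.00029341]), 'tau': array([ 1.31110603e-03, -5.21645701e+01, -1.21313642e-02, -2.44366837e+01,
       -5.67505625e-02,  1.40686298e-02,  3.93909033e-05]), 'tcp_pos': array([ 0.27288703, -0.58933893,  0.19264718]), 'orientation': array([-3.06654909e+00, -6.75604545e-01,  7.44294487e-04]), 'ft_force': array([-0.02847831, -0.1556244 , -0.1748111 ]), 'wrist_torque': array([ 0.01876389, -0.00422285,  0.01351094]), 'grasp_force': 0.0, 'width': 0.9983910169071946}
```

View pics/top1.png

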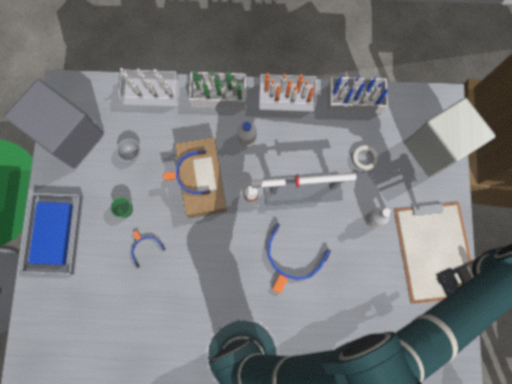

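View pics/side1.png

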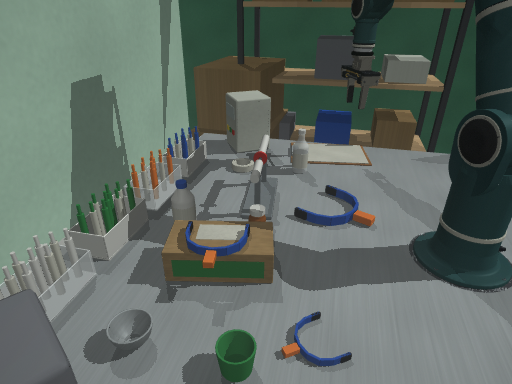

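Look-alikes in the top view are the small blue frame at (148,248), the large one at (297,255) and the one lying on the carton at (190,172). I choose the carton one: its tab is at (170,176) and overhangs to the left. The rail's collar is at (297,181), with the neck just left of it.

Run:
```python
from h import *
t=cv2.imread("pics/top1.png"); s=cv2.imread("pics/side1.png")
a=cv2.resize(t[130:230,155:365],None,fx=3.8,fy=3.8,interpolation=cv2.INTER_CUBIC)   # 798x380
b=cv2.resize(s[130:285,160:290],None,fx=3,fy=3,interpolation=cv2.INTER_CUBIC)
cv2.imwrite("pics/ca.png",a); cv2.imwrite("pics/cb.png",b)
for n in("top","side"):
    c=dict(np.load(f"/tmp/{n}.npz")); hsv=cv2.cvtColor(c["frame"],cv2.COLOR_RGB2HSV)
    for nm,lo,hi in(("orange",(5,150,120),(15,255,255)),("red",(0,150,80),(4,255,255)),("red2",(172,120,80),(180,255,255)),("blue",(105,150,60),(125,255,255))):
        k,l,st,ce=cv2.connectedComponentsWithStats(cv2.inRange(hsv,lo,hi))
        print(n,nm,[(st[i].tolist(),ce[i].round(1).tolist()) for i in range(1,k) if st[i][4]>12])
```

```text
top orange [([266, 76, 3, 14, 24], [266.6, 81.8]), ([296, 77, 6, 11, 24], [299.3, 82.1]), ([287, 83, 4, 11, 17], [288.3, 87.4]), ([277, 88, 3, 9, 15], [277.6, 91.3]), ([309, 89, 4, 10, 16], [310.7, 92.9]), ([164, 173, 11, 6, 53], [169.2, 175.6]), ([135, 232, 5, 6, 19], [136.5, 234.7]), ([274, 276, 12, 16, 111], [279.4, 283.4])]
top red []
top red2 []
top blue [([336, 80, 4, 8, 13], [337.8, 82.9]), ([368, 81, 6, 9, 17], [370.3, 84.8]), ([347, 90, 5, 10, 13], [349.1, 93.9]), ([378, 92, 8, 10, 25], [381.9, 96.2]), ([29, 202, 42, 62, 2148], [50.1, 233.2])]
side orange [([150, 151, 8, 35, 116], [153.5, 169.0]), ([159, 150, 3, 12, 17], [160.1, 155.2]), ([167, 154, 6, 18, 42], [170.2, 162.7]), ([141, 158, 4, 13, 22], [142.5, 163.5]), ([132, 165, 7, 23, 58], [135.3, 177.0]), ([354, 210, 21, 16, 119], [364.9, 215.7]), ([203, 250, 13, 18, 153], [209.6, 256.9]), ([282, 343, 18, 15, 165], [290.8, 349.4])]
side red [([254, 152, 13, 11, 87], [260.4, 156.0])]
side red2 []
side blue [([315, 110, 37, 34, 1110], [332.8, 126.5]), ([195, 126, 4, 23, 59], [196.3, 137.7]), ([181, 129, 7, 29, 97], [184.2, 144.9]), ([176, 133, 2, 11, 14], [176.5, 138.0]), ([168, 138, 5, 19, 37], [170.3, 147.5]), ([176, 180, 10, 9, 62], [180.5, 183.6]), ([306, 188, 52, 38, 415], [335.5, 215.0]), ([186, 222, 63, 34, 523], [216.9, 244.9]), ([295, 315, 48, 50, 283], [312.4, 341.6])]
```

View pics/ca.png

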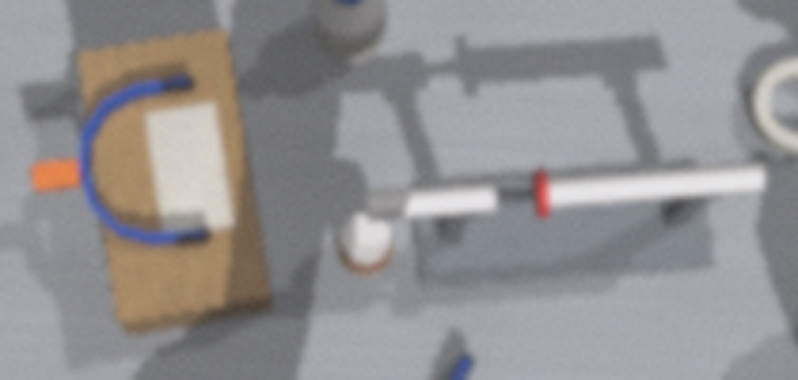

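View pics/cb.png

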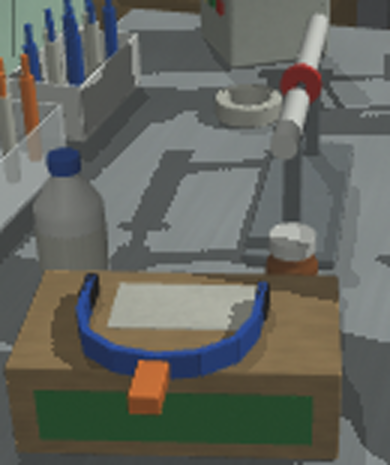

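Run:
```python
from h import *
c=dict(np.load("/tmp/top.npz"));s=dict(np.load("/tmp/side.npz"))
f=lambda u,v,z: atz(c,u/3.8+155-.37,v/3.8+130-.37,z)
P={n:f(*a) for n,a in dict(tabend=(32,177,.098),tabcrown=(80,174,.098),tip1=(190,82,.1),tip2=(206,236,.1),
 barR=(766,179,.15),barL=(368,203,.15),collar=(541,193.5,.15),neckR=(535,188,.15),neckL=(498,188,.15)).items()}
P["tabC"]=atz(c,169.2,175.6,.098)
for k,v in P.items(): print(k,v.round(4))
ax=(P["tip1"]+P["tip2"])/2-P["tabC"];print("visor axis deg",np.degrees(np.arctan2(ax[1],ax[0])),"tiplen",np.linalg.norm(ax), "tipsep",np.linalg.norm(P["tip1"]-P["tip2"]))
b=P["barL"]-P["barR"];print("bar deg",np.degrees(np.arctan2(b[1],b[0])),np.linalg.norm(b),"collar from R",np.linalg.norm(P["collar"]-P["barR"]))
print("side proj collar",proj(s,P["collar"]),"obs 260.4,156; tab",proj(s,P["tabC"]),"obs ~209.6,257")
```

```text
tabend [0.5462 0.2746 0.098 ]
tabcrown [0.5503 0.2344 0.098 ]
tip1 [0.6336 0.1463 0.1   ]
tip2 [0.5006 0.1253 0.1   ]
barR [ 0.5544 -0.3303  0.15  ]
barL [ 0.5226 -0.0089  0.15  ]
collar [ 0.5356 -0.1484  0.15  ]
neckR [ 0.54   -0.1435  0.15  ]
neckL [ 0.5389 -0.1136  0.15  ]
tabC [0.5489 0.2551 0.098 ]
visor axis deg -81.34228309622515 tiplen 0.12068561414129984 tipsep 0.1345701304832709
bar deg 95.66181861315775 0.3230321316535824 collar from R 0.18288342962557846
side proj collar [[260.90148111 157.49747593]] obs 260.4,156; tab [[210.54796089 255.24646863]] obs ~209.6,257
```

```bash
cat >> h.py <<'E'
def frame(y,z):
    y=np.array(y,float);z=np.array(z,float);y/=np.linalg.norm(y);z/=np.linalg.norm(z);return np.array([np.cross(y,z),y,z]).T
S=.7071
RG=frame([.9886,.151,0],[S*.151,-S*.9886,-S])
RF=frame([.995,.0986,0],[-S*.0986,S*.995,-S])
GR=np.array([.548,.260,.09]); NECK=np.array([.5345,-.129])
def tcp(grasp,Rm): return np.asarray(grasp)+.011*Rm[:,2]
def cur():
    s=sense(); return s["tcp_pos"],R.from_rotvec(s["orientation"]).as_matrix()
def plan(p1,R1,n,p0=None,R0=None):
    if p0 is None: p0,R0=cur()
    rv=R.from_matrix(R0.T@R1).as_rotvec()/n; d=(np.asarray(p1)-p0)/n
    print("turn/row",np.degrees(rv).round(2).tolist(),"total",np.degrees(np.linalg.norm(rv)*n).round(2))
    for i in range(n):
        Ri=R0@R.from_rotvec(rv*i).as_matrix(); print((Ri.T@d).round(4).tolist())
    return p1,R1
E
python3 - <<'E'
from h import *
p0,R0=cur(); Rd=frame([.9886,.151,0],[0,0,-1])
a=(p0+[0.05,.12,.2],R0); b=([.48,.2,.38],Rd)
plan(*a,4); plan(*b,12,*a)
plan(tcp(GR,RG)-.1*RG[:,2],RG,8,*b)
E
```

```text
turn/row [0.0, 0.0, 0.0] total 0.0
[0.0239, -0.022, -0.05]
[0.0239, -0.022, -0.05]
[0.0239, -0.022, -0.05]
[0.0239, -0.022, -0.05]
turn/row [-0.01, -0.0, -6.15] total 73.84
[0.0353, -0.0451, 0.0011]
[0.04, -0.0411, 0.0011]
[0.0441, -0.0365, 0.0011]
[0.0478, -0.0316, 0.0011]
[0.0509, -0.0263, 0.0011]
[0.0534, -0.0207, 0.0011]
[0.0553, -0.0149, 0.0011]
[0.0566, -0.0088, 0.0011]
[0.0572, -0.0027, 0.0011]
[0.0572, 0.0034, 0.0011]
[0.0565, 0.0095, 0.0011]
[0.0551, 0.0155, 0.0011]
turn/row [-0.0, -5.63, 0.0] total 45.0
[0.014, 0.0095, 0.0284]
[0.0167, 0.0095, 0.0269]
[0.0193, 0.0095, 0.0251]
[0.0216, 0.0095, 0.0231]
[0.0238, 0.0095, 0.0209]
[0.0257, 0.0095, 0.0184]
[0.0274, 0.0095, 0.0158]
[0.0288, 0.0095, 0.0131]
```

Request:
servo_tool(
  series=[
    [[0.024, -0.022, -0.05], [0, 0, 0], -1],
    [[0.024, -0.022, -0.05], [0, 0, 0], -1],
    [[0.024, -0.022, -0.05], [0, 0, 0], 0],
    [[0.024, -0.022, -0.05], [0, 0, 0], 0],
    [[0.035, -0.045, 0], [0, 0, -6], 0],
    [[0.04, -0.041, 0], [0, 0, -6], 0],
    [[0.044, -0.036, 0], [0, 0, -6], 0],
    [[0.048, -0.032, 0], [0, 0, -6], 0],
  ],
  grip_force=40,
)

```text
time: 1.1
tcp_pos: [0.3765, -0.2451, 0.3933]
orientation: [-2.858, -1.304, 0.0]
ft_force: [0.8, 0.3, -0.1]
width: 0.499
grasp_force: 0.0
```

Request:
servo_tool(
  series=[
    [[0.051, -0.026, 0], [0, 0, -6], 0],
    [[0.053, -0.021, 0], [0, 0, -6], 0],
    [[0.055, -0.015, 0], [0, 0, -6], 0],
    [[0.057, -0.009, 0], [0, 0, -6], 0],
    [[0.057, -0.003, 0], [0, 0, -6], 0],
    [[0.057, 0.003, 0], [0, 0, -7], 0],
    [[0.056, 0.01, 0], [0, 0, -7], 0],
    [[0.055, 0.016, 0], [0, 0, -7], 0],
  ],
)

```text
time: 2.1
tcp_pos: [0.487, 0.1981, 0.3933]
orientation: [2.019, 2.407, -0.0]
ft_force: [0.4, -0.1, 0.1]
width: 0.503
grasp_force: 0.0
```

Run:
```python
from h import *
s=sense();print(s["time"],s["tcp_pos"],s["joint_positions"].round(2),s["ft_force"],s["width"])
plan(tcp(GR,RG)-.1*RG[:,2],RG,8)
```

```text
2.1 [0.48704461 0.19807279 0.39331333] [ 0.22  0.19 -0.77  1.59  0.14  1.42 -0.39] [ 0.36204736 -0.09398477  0.08442187] 0.5027025033071618
turn/row [0.07, -5.62, 0.16] total 44.99
[0.0142, 0.009, 0.03]
[0.0171, 0.009, 0.0285]
[0.0198, 0.009, 0.0267]
[0.0224, 0.009, 0.0246]
[0.0247, 0.0089, 0.0223]
[0.0268, 0.0089, 0.0197]
[0.0286, 0.0088, 0.017]
[0.0301, 0.0088, 0.0141]
```

Request:
servo_tool(
  series=[
    [[0.014, 0.009, 0.03], [0, -5.6, 0], 0],
    [[0.017, 0.009, 0.028], [0, -5.6, 0], 0],
    [[0.02, 0.009, 0.027], [0, -5.6, 0], 0],
    [[0.022, 0.009, 0.025], [0, -5.6, 0], 0],
    [[0.025, 0.009, 0.022], [0, -5.6, 0], 0],
    [[0.027, 0.009, 0.02], [0, -5.6, 0], 0],
    [[0.029, 0.009, 0.017], [0, -5.6, 0.5], 0],
    [[0.03, 0.009, 0.014], [0, -5.8, 0.5], 0],
  ],
)

```text
time: 3.1
tcp_pos: [0.5386, 0.3225, 0.1519]
orientation: [1.598, 1.864, -0.653]
ft_force: [1.1, 0.7, 0.6]
width: 0.499
grasp_force: 0.0
```

Run:
```python
from h import *
s=sense();print(s["time"],s["tcp_pos"],s["joint_positions"].round(2),s["ft_force"],s["width"])
plan(tcp(GR,RG),RG,1)
t=snap("top","pics/t2.png")["frame"];d=snap("side","pics/s2.png")["frame"]
v=np.hstack([cv2.resize(x,None,fx=3,fy=3,interpolation=cv2.INTER_CUBIC) for x in(t[110:250,130:260],d[160:300,140:270])])
cv2.imwrite("pics/v2.png",v[:,:,::-1])
```

```text
3.1 [0.5386121  0.32245187 0.15185025] [-0.58  0.86 -0.53  1.37  0.85  1.73 -1.13] [1.13957717 0.71688582 0.56852868] 0.4986869460280031
turn/row [0.74, 0.21, -0.19] total 0.79
[-0.0006, -0.0014, 0.0994]
```

View pics/v2.png

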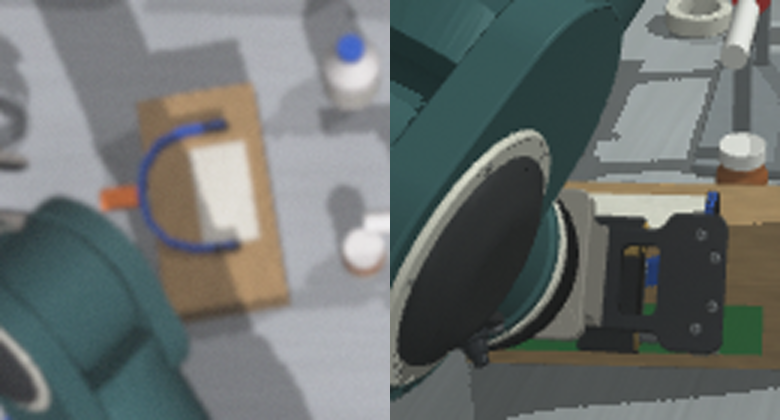

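The tab (crop 118,197 in the top view) is clear and ahead of the jaws. The side view shows the open gripper square to it. Now I advance along the tool axis.

Request:
servo_tool(
  series=[
    [[0, 0, 0.015], [0.7, 0, 0], 0],
    [[0, 0, 0.015], [0, 0, 0], 0],
    [[0, 0, 0.015], [0, 0, 0], 0],
    [[0, 0, 0.015], [0, 0, 0], 0],
    [[0, -0.001, 0.015], [0, 0, 0], 0],
    [[0, 0, 0.015], [0, 0, 0], 0],
    [[0, 0, 0.01], [0, 0, 0], 0],
    [[0, 0, 0], [0, 0, 0], 0],
  ],
)

```text
time: 4.2
tcp_pos: [0.5482, 0.2512, 0.0818]
orientation: [1.608, 1.866, -0.665]
ft_force: [0.5, 1.0, -0.1]
width: 0.499
grasp_force: 0.0
```

Run:
```python
from h import *
s=sense();print(s["time"],s["tcp_pos"],s["joint_positions"].round(2),s["ft_force"],s["width"])
plan(tcp(GR,RG),RG,1)
```

```text
4.2 [0.54824937 0.25115052 0.08175579] [-0.49  0.89 -0.51  1.52  0.89  1.58 -1.17] [ 0.49385677  1.01358895 -0.07035146] 0.49872073520824906
turn/row [-0.04, 0.05, -0.16] total 0.17
[0.0004, 0.0011, -0.001]
```

Request:
servo_tool(
  series=[
    [[0, 0.001, 0], [0, 0, 0], 0.2],
    [[0, 0, 0], [0, 0, 0], 0.4],
    [[0, 0, 0], [0, 0, 0], 0.6],
    [[0, 0, 0], [0, 0, 0], 1],
    [[0, 0, 0], [0, 0, 0], 1],
    [[0, 0, 0], [0, 0, 0], 1],
    [[0, 0, 0], [0, 0, 0], 1],
    [[0, 0, 0], [0, 0, 0], 1],
  ],
  grip_force=40,
)

```text
time: 5.2
tcp_pos: [0.5493, 0.2523, 0.0824]
orientation: [1.608, 1.867, -0.663]
ft_force: [0.3, 1.4, 1.5]
width: 0.215
grasp_force: 40.0
```

Run:
```python
from h import *
s=sense();print(s["time"],s["width"]*92,s["grasp_force"],s["ft_force"])
p,Rc=cur();Ru=Rc.T
for w in([0,0,.04],): print((Ru@w).round(4))
a=(p+[0,0,.28],Rc)
print("rot to RF");plan([NECK[0]+.03,NECK[1]+.1,.40],RF,12,*a)
```

```text
5.2 19.75656348875338 40.02137688265066 [0.3203291  1.37874559 1.45425045]
[-0.0283  0.0001 -0.0283]
rot to RF
turn/row [0.01, 7.5, 0.27] total 90.02
[-0.0187, -0.0022, 0.0143]
[-0.0205, -0.0021, 0.0117]
[-0.0218, -0.002, 0.009]
[-0.0228, -0.0019, 0.006]
[-0.0234, -0.0018, 0.003]
[-0.0236, -0.0017, -0.0001]
[-0.0234, -0.0016, -0.0032]
[-0.0228, -0.0015, -0.0062]
[-0.0218, -0.0014, -0.0091]
[-0.0204, -0.0013, -0.0119]
[-0.0187, -0.0012, -0.0144]
[-0.0167, -0.0011, -0.0168]
```

Request:
servo_tool(
  series=[
    [[-0.007, 0, -0.007], [0, 0, 0], 1],
    [[-0.014, 0, -0.014], [0, 0, 0], 1],
    [[-0.028, 0, -0.028], [0, 0, 0], 1],
    [[-0.035, 0, -0.035], [0, 0, 0], 1],
    [[-0.035, 0, -0.035], [0, 0, 0], 1],
    [[-0.035, 0, -0.035], [0, 0, 0], 1],
    [[-0.028, 0, -0.028], [0, 0, 0], 1],
    [[-0.014, 0, -0.014], [0, 0, 0], 1],
  ],
)

```text
time: 6.2
tcp_pos: [0.5485, 0.2523, 0.3637]
orientation: [1.611, 1.867, -0.657]
ft_force: [0.5, -0.3, -1.7]
width: 0.212
grasp_force: 40.0
```

Run:
```python
from h import *
s=sense();print(s["time"],s["tcp_pos"],s["joint_positions"].round(2),s["ft_force"],s["width"]*92)
plan([NECK[0]+.01,NECK[1]+.12,.40],RF,14)
snap("side","pics/s3.png")
```

```text
6.2 [0.54847415 0.25233404 0.36365504] [-0.64  0.55 -0.28  1.34  0.7   1.84 -0.79] [ 0.52328388 -0.25028691 -1.6730734 ] 19.51635056457048
turn/row [0.03, 6.41, 0.23] total 89.81
[-0.0149, -0.003, 0.0111]
[-0.0161, -0.003, 0.0094]
[-0.017, -0.0029, 0.0075]
[-0.0178, -0.0028, 0.0056]
[-0.0183, -0.0028, 0.0036]
[-0.0186, -0.0027, 0.0015]
[-0.0187, -0.0026, -0.0006]
[-0.0185, -0.0025, -0.0027]
[-0.0181, -0.0025, -0.0047]
[-0.0175, -0.0024, -0.0067]
[-0.0166, -0.0023, -0.0086]
[-0.0156, -0.0023, -0.0104]
[-0.0143, -0.0022, -0.0121]
[-0.0129, -0.0022, -0.0136]
```

View pics/s3.png

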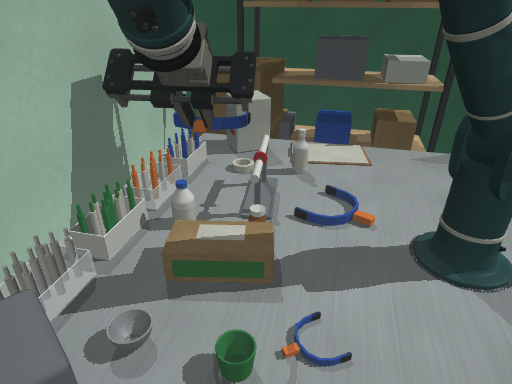

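The frame is lifted and level in the jaws (tab 200,127; band 212,120), and the bystanders are undisturbed. Next I turn it crown-up on the way to the rail.

Request:
servo_tool(
  series=[
    [[-0.015, -0.003, 0.011], [0, 6.4, 0.2], 1],
    [[-0.016, -0.003, 0.009], [0, 6.4, 0.2], 1],
    [[-0.017, -0.003, 0.0075], [0, 6.4, 0.2], 1],
    [[-0.018, -0.003, 0.0056], [0, 6.4, 0.2], 1],
    [[-0.018, -0.003, 0.0036], [0, 6.4, 0.2], 1],
    [[-0.0185, -0.003, 0.0015], [0, 6.4, 0.2], 1],
    [[-0.0185, -0.003, -0.0006], [0, 6.4, 0.2], 1],
    [[-0.0185, -0.0025, -0.0027], [0, 6.4, 0.2], 1],
  ],
)

```text
time: 7.25
tcp_pos: [0.5447, 0.1028, 0.3822]
orientation: [-2.026, -2.298, -0.127]
ft_force: [1.0, 0.3, -1.1]
width: 0.212
grasp_force: 40.0
```

Request:
servo_tool(
  series=[
    [[-0.018, -0.0025, -0.0047], [0, 6.4, 0.2], 1],
    [[-0.0175, -0.0024, -0.0067], [0, 6.4, 0.2], 1],
    [[-0.0166, -0.0023, -0.0086], [0, 6.4, 0.2], 1],
    [[-0.0156, -0.0023, -0.0104], [0, 6.4, 0.2], 1],
    [[-0.0143, -0.0022, -0.012], [0, 6.4, 0.2], 1],
    [[-0.013, -0.002, -0.0136], [0, 6.4, 0.2], 1],
    [[0, 0, 0], [0, 0, 0], 1],
    [[0, 0, 0], [0, 0, 0], 1],
  ],
)

```text
time: 8.25
tcp_pos: [0.5443, -0.0078, 0.3978]
orientation: [-1.655, -1.845, -0.682]
ft_force: [-0.0, 0.3, 0.3]
width: 0.217
grasp_force: 40.0
```

Run:
```python
from h import *
s=sense();print(s["time"],s["tcp_pos"],s["joint_positions"].round(2),s["ft_force"],s["width"]*92)
plan(tcp([*NECK,.38],RF),RF,4)
```

```text
8.25 [ 0.54433904 -0.00777279  0.39778343] [ 0.5   0.35 -0.18  1.54 -0.63  1.62  0.52] [-0.00872486  0.34922813  0.27294335] 19.93212143736527
turn/row [-0.06, 0.09, 0.11] total 0.63
[-0.0244, -0.0057, -0.0151]
[-0.0243, -0.0056, -0.0151]
[-0.0243, -0.0056, -0.0152]
[-0.0243, -0.0055, -0.0152]
```

Request:
servo_tool(
  series=[
    [[-0.016, -0.0037, -0.01], [0, 0, 0], 1],
    [[-0.016, -0.0037, -0.01], [0, 0, 0], 1],
    [[-0.016, -0.0037, -0.01], [0, 0, 0], 1],
    [[-0.016, -0.0037, -0.01], [0, 0, 0], 1],
    [[-0.016, -0.0037, -0.01], [0, 0, 0], 1],
    [[-0.017, -0.0037, -0.01], [-0.2, 0.4, 0.4], 1],
    [[0, 0, 0], [0, 0, 0], 1],
    [[0, 0, 0], [0, 0, 0], 1],
  ],
)

```text
time: 9.25
tcp_pos: [0.5346, -0.121, 0.3721]
orientation: [-1.659, -1.832, -0.689]
ft_force: [0.5, -0.5, -1.3]
width: 0.213
grasp_force: 40.0
```

Run:
```python
from h import *
s=sense();print(s["time"],s["tcp_pos"],s["joint_positions"].round(2),s["ft_force"],s["width"]*92)
plan(tcp([*NECK,.38],RF),RF,1)
t=snap("top","pics/t4.png");d=snap("side","pics/s4.png")
# expected visor model points
p,Rc=cur(); g=p-.011*Rc[:,2]
x=S*Rc[:,2]+S*Rc[:,0]; print("x?",x)
y=Rc[:,1]; 
if x[2]>-.9: x=S*Rc[:,2]-S*Rc[:,0]; print("x",x)
z=np.cross(x,y)
q=lambda X,Y,Z: g+(X+.078)*x+Y*y+(Z-.01)*z
for nm,a in dict(tabend=(-.093,0,.01),crown=(-.053,0,.01),leg1=(.051,-.067,.01),leg2=(.051,.067,.01)).items(): print(nm,q(*a).round(3),proj(d,q(*a)).round(1),proj(t,q(*a)).round(1))
f=d["frame"]
cv2.imwrite("pics/v4.png",cv2.resize(f[10:210,150:350],None,fx=3,fy=3,interpolation=cv2.INTER_CUBIC)[:,:,::-1])
```

```text
9.25 [ 0.53459007 -0.12095483  0.37206331] [ 0.61  0.45 -0.12  1.46 -0.58  1.71  0.66] [ 0.47133698 -0.4985085  -1.33267885] 19.5934795638545
turn/row [0.0, -0.08, 0.03] total 0.08
[-0.0, -0.0009, -0.0003]
x? [-9.97739395e-02  9.95000208e-01  7.52761466e-04]
x [ 7.10022455e-04  8.27734035e-04 -9.99989815e-01]
tabend [ 0.535 -0.128  0.395] [[260.9  70.8]] [[298.8 158.8]]
crown [ 0.535 -0.128  0.355] [[260.6  87. ]] [[297.2 162.9]]
leg1 [ 0.469 -0.135  0.251] [[284.5 127.1]] [[295.4 195.3]]
leg2 [ 0.602 -0.121  0.251] [[235.9 124.7]] [[291.6 149.9]]
```

View pics/v4.png

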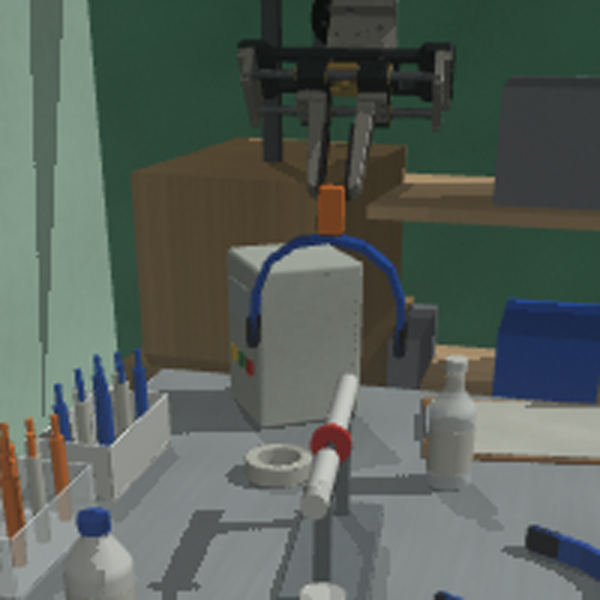

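The frame hangs crown-up and level above the bar. Tab, crown and leg tips are within about 2 px of the predicted pixels. Next I lower it to just above the collar.

Request:
servo_tool(
  series=[
    [[-0.01, -0.001, 0.01], [0, 0, 0], 1],
    [[-0.02, 0, 0.02], [0, 0, 0], 1],
    [[-0.022, 0, 0.022], [0, 0, 0], 1],
    [[-0.022, 0, 0.022], [0, 0, 0], 1],
    [[-0.02, 0, 0.02], [0, 0, 0], 1],
    [[-0.012, 0, 0.012], [0, 0, 0], 1],
    [[-0.005, 0, 0.005], [0, 0, 0], 1],
    [[0, 0, 0], [0, 0, 0], 1],
  ],
)

```text
time: 10.35
tcp_pos: [0.5336, -0.1215, 0.2151]
orientation: [-1.66, -1.832, -0.688]
ft_force: [-0.3, -0.1, 0.2]
width: 0.21
grasp_force: 40.0
```

Run:
```python
from h import *
s=sense();print(s["time"],s["tcp_pos"],s["joint_positions"].round(2),s["ft_force"],s["wrist_torque"])
plan(tcp([*NECK,.188],RF),RF,1)
t=snap("top","pics/t5.png")["frame"];d=snap("side","pics/s5.png")["frame"]
v=np.hstack([cv2.resize(x,None,fx=5,fy=5,interpolation=cv2.INTER_CUBIC) for x in(t[135:235,250:330],d[95:195,220:300])])
cv2.imwrite("pics/v5.png",v[:,:,::-1])
```

```text
10.35 [ 0.53358638 -0.12150729  0.21507678] [ 0.61  0.59 -0.11  1.61 -0.56  1.47  0.82] [-0.33861853 -0.1100788   0.22506685] [-0.88154371 -0.16867446  0.05656362]
turn/row [0.02, -0.04, -0.0] total 0.04
[-0.0245, 0.0002, 0.0248]
```

View pics/v5.png

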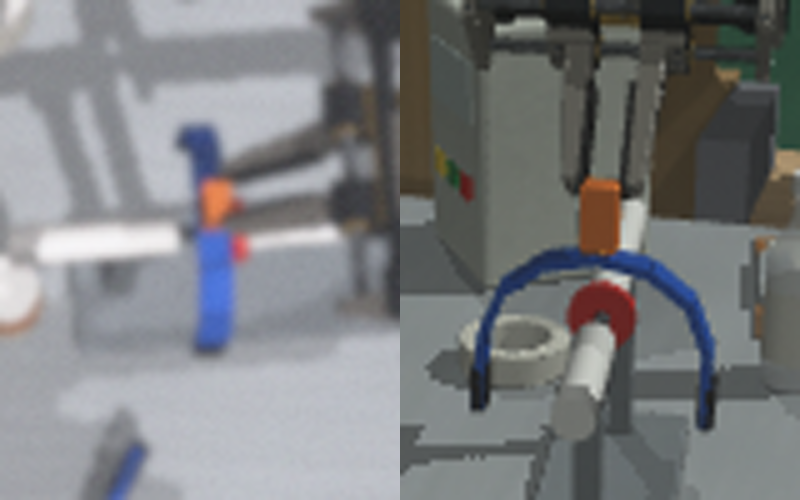

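Top view: the band (crop x 195–232) sits over the dark neck, about 3 mm too near the collar (230–248). I shift 3 mm left and lower gently.

Request:
servo_tool(
  series=[
    [[0.002, 0, 0.002], [0, 0, 0], 1],
    [[-0.003, 0, 0.003], [0, 0, 0], 1],
    [[-0.003, 0, 0.003], [0, 0, 0], 1],
    [[-0.003, 0, 0.003], [0, 0, 0], 1],
    [[-0.002, 0, 0.002], [0, 0, 0], 1],
    [[-0.001, 0, 0.001], [0, 0, 0], 1],
    [[0, 0, 0], [0, 0, 0], 1],
    [[0, 0, 0], [0, 0, 0], 1],
  ],
)

```text
time: 11.45
tcp_pos: [0.5332, -0.1188, 0.1981]
orientation: [-1.66, -1.832, -0.688]
ft_force: [0.5, -0.4, -0.4]
width: 0.212
grasp_force: 40.0
```

Request:
servo_tool(
  series=[
    [[-0.0007, 0, 0.0007], [0, 0, 0], 1],
    [[-0.0007, 0, 0.0007], [0, 0, 0], 1],
    [[-0.0007, 0, 0.0007], [0, 0, 0], 1],
    [[-0.0007, 0, 0.0007], [0, 0, 0], 1],
    [[-0.0007, 0, 0.0007], [0, 0, 0], 1],
    [[-0.0007, 0, 0.0007], [0, 0, 0], 1],
    [[0, 0, 0], [0, 0, 0], 1],
    [[0, 0, 0], [0, 0, 0], 1],
  ],
)

```text
time: 12.45
tcp_pos: [0.5332, -0.1187, 0.192]
orientation: [-1.66, -1.832, -0.688]
ft_force: [0.5, 0.1, -0.8]
width: 0.215
grasp_force: 40.0
```

Request:
servo_tool(
  series=[
    [[-0.0007, 0, 0.0007], [0, 0, 0], 1],
    [[-0.0007, 0, 0.0007], [0, 0, 0], 1],
    [[-0.0007, 0, 0.0007], [0, 0, 0], 1],
    [[-0.0007, 0, 0.0007], [0, 0, 0], 1],
    [[-0.0007, 0, 0.0007], [0, 0, 0], 1],
    [[0, 0, 0], [0, 0, 0], 1],
    [[0, 0, 0], [0, 0, 0], 1],
    [[0, 0, 0], [0, 0, 0], 1],
  ],
)

```text
time: 13.45
tcp_pos: [0.5332, -0.1187, 0.1871]
orientation: [-1.66, -1.832, -0.688]
ft_force: [-0.8, 0.8, -1.7]
width: 0.211
grasp_force: 40.0
```

Request:
servo_tool(
  series=[
    [[-0.0007, 0, 0.0007], [0, 0, 0], 1],
    [[-0.0007, 0, 0.0007], [0, 0, 0], 1],
    [[-0.0007, 0, 0.0007], [0, 0, 0], 1],
    [[0, 0, 0], [0, 0, 0], 1],
    [[0, 0, 0], [0, 0, 0], 1],
    [[0, 0, 0], [0, 0, 0], 1],
    [[0, 0, 0], [0, 0, 0], 1],
    [[0, 0, 0], [0, 0, 0], 1],
  ],
)

```text
time: 14.45
tcp_pos: [0.5332, -0.1187, 0.1841]
orientation: [-1.66, -1.832, -0.688]
ft_force: [-0.7, -0.0, -1.4]
width: 0.212
grasp_force: 40.0
```

Request:
servo_tool(
  series=[
    [[-0.0007, 0, 0.0007], [0, 0, 0], 1],
    [[-0.0007, 0, 0.0007], [0, 0, 0], 1],
    [[-0.0007, 0, 0.0007], [0, 0, 0], 1],
    [[0, 0, 0], [0, 0, 0], 1],
    [[0, 0, 0], [0, 0, 0], 1],
    [[0, 0, 0], [0, 0, 0], 1],
    [[0, 0, 0], [0, 0, 0], 1],
    [[0, 0, 0], [0, 0, 0], 1],
  ],
)

```text
time: 15.45
tcp_pos: [0.5332, -0.1187, 0.1812]
orientation: [-1.66, -1.832, -0.688]
ft_force: [-0.0, -0.2, -0.5]
width: 0.212
grasp_force: 40.0
```

Request:
servo_tool(
  series=[
    [[-0.0007, 0, 0.0007], [0, 0, 0], 1],
    [[0, 0, 0], [0, 0, 0], 1],
    [[0, 0, 0], [0, 0, 0], 1],
    [[0, 0, 0], [0, 0, 0], 1],
    [[0, 0, 0], [0, 0, 0], 1],
    [[0, 0, 0], [0, 0, 0], 1],
    [[0, 0, 0], [0, 0, 0], 1],
    [[0, 0, 0], [0, 0, 0], 1],
  ],
)

```text
time: 16.45
tcp_pos: [0.5332, -0.1187, 0.1802]
orientation: [-1.66, -1.832, -0.688]
ft_force: [0.2, 0.1, -1.7]
width: 0.215
grasp_force: 40.0
```

Request:
servo_tool(
  series=[
    [[-0.0004, 0, 0.0004], [0, 0, 0], 1],
    [[0, 0, 0], [0, 0, 0], 1],
    [[-0.0004, 0, 0.0004], [0, 0, 0], 1],
    [[0, 0, 0], [0, 0, 0], 1],
    [[0, 0, 0], [0, 0, 0], 1],
    [[0, 0, 0], [0, 0, 0], 1],
    [[0, 0, 0], [0, 0, 0], 1],
    [[0, 0, 0], [0, 0, 0], 1],
  ],
)

```text
time: 17.45
tcp_pos: [0.5332, -0.1188, 0.1792]
orientation: [-1.66, -1.832, -0.688]
ft_force: [-0.2, -0.1, 1.0]
width: 0.21
grasp_force: 40.0
```

Request:
servo_tool(
  series=[
    [[-0.0004, 0, 0.0004], [0, 0, 0], 1],
    [[0, 0, 0], [0, 0, 0], 1],
    [[-0.0004, 0, 0.0004], [0, 0, 0], 1],
    [[0, 0, 0], [0, 0, 0], 1],
    [[0, 0, 0], [0, 0, 0], 1],
    [[0, 0, 0], [0, 0, 0], 1],
    [[0, 0, 0], [0, 0, 0], 1],
    [[0, 0, 0], [0, 0, 0], 1],
  ],
)

```text
time: 18.45
tcp_pos: [0.5335, -0.1186, 0.179]
orientation: [-1.659, -1.832, -0.69]
ft_force: [-0.8, -2.8, 7.2]
width: 0.211
grasp_force: 40.0
```

Contact came at a crown height of about 155–156 mm with 7 N, so the crown is fully down in the neck. Next I back off 0.5 mm, soften the grip and open slowly.

Request:
servo_tool(
  series=[
    [[0.0004, 0, -0.0004], [0, 0, 0], 1],
    [[0, 0, 0], [0, 0, 0], 1],
    [[0, 0, 0], [0, 0, 0], 1],
    [[0, 0, 0], [0, 0, 0], 1],
    [[0, 0, 0], [0, 0, 0], 1],
    [[0, 0, 0], [0, 0, 0], 1],
    [[0, 0, 0], [0, 0, 0], 1],
    [[0, 0, 0], [0, 0, 0], 1],
  ],
  grip_force=5,
)

```text
time: 19.45
tcp_pos: [0.5332, -0.1187, 0.1784]
orientation: [-1.66, -1.832, -0.688]
ft_force: [1.0, -0.9, 1.6]
width: 0.238
grasp_force: 5.0
```

Request:
servo_tool(
  series=[
    [[0, 0, 0], [0, 0, 0], 0.54],
    [[0, 0, 0], [0, 0, 0], 0.5],
    [[0, 0, 0], [0, 0, 0], 0.46],
    [[0, 0, 0], [0, 0, 0], 0.4],
    [[0, 0, 0], [0, 0, 0], 0.3],
    [[0, 0, 0], [0, 0, 0], 0.2],
    [[0, 0, 0], [0, 0, 0], 0.1],
    [[0, 0, 0], [0, 0, 0], 0.1],
  ],
)

```text
time: 20.45
tcp_pos: [0.5332, -0.1187, 0.1785]
orientation: [-1.66, -1.832, -0.688]
ft_force: [0.1, 0.1, -0.3]
width: 0.449
grasp_force: 0.0
```

Run:
```python
from h import *
s=sense();print(s["time"],s["tcp_pos"],s["ft_force"],s["width"]*92)
t=snap("top","pics/t6.png")["frame"];d=snap("side","pics/s6.png")["frame"]
v=np.hstack([cv2.resize(x,None,fx=5,fy=5,interpolation=cv2.INTER_CUBIC) for x in(t[135:235,250:330],d[95:195,220:300])])
cv2.imwrite("pics/v6.png",v[:,:,::-1])
```

```text
20.45 [ 0.53316936 -0.11874503  0.17847105] [ 0.06480583  0.13195532 -0.33568225] 41.337422339864666
```

View pics/v6.png

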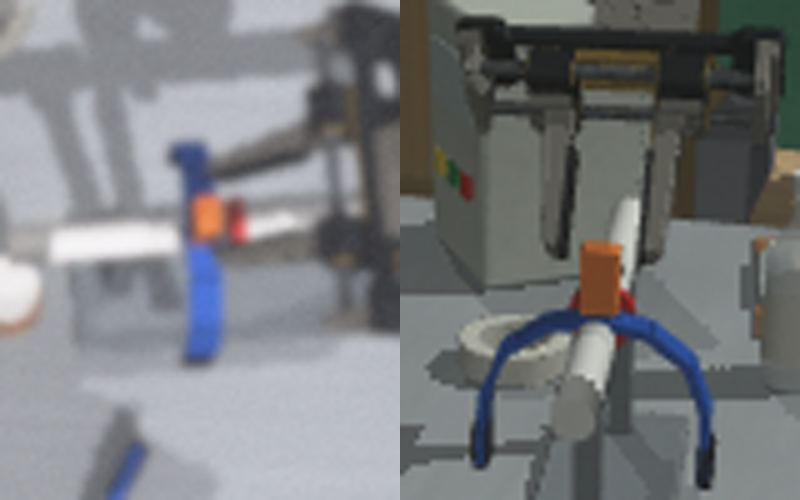

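The frame hangs level in the neck just left of the collar (tab 207,218 in the top crop), and the fingers are free of the tab. I retreat along the tool axis.

Request:
servo_tool(
  series=[
    [[0, 0, -0.005], [0, 0, 0], 0.1],
    [[0, 0, -0.01], [0, 0, 0], 0.1],
    [[0, 0, -0.02], [0, 0, 0], 0.1],
    [[0, 0, -0.03], [0, 0, 0], 0.1],
    [[0, 0, -0.03], [0, 0, 0], 0.1],
    [[0, 0, -0.03], [0, 0, 0], 0.1],
    [[0, 0, -0.02], [0, 0, 0], 0.1],
    [[0, 0, 0], [0, 0, 0], 0.1],
  ],
)

```text
time: 21.55
tcp_pos: [0.5435, -0.2227, 0.2819]
orientation: [-1.664, -1.833, -0.689]
ft_force: [0.5, -0.3, 0.6]
width: 0.448
grasp_force: 0.0
```

Request:
servo_tool(
  series=[
    [[0, 0, 0], [0, 0, 0], 0.1],
    [[0, 0, 0], [0, 0, 0], 0.1],
    [[0, 0, 0], [0, 0, 0], 0.1],
    [[0, 0, 0], [0, 0, 0], 0.1],
    [[0, 0, 0], [0, 0, 0], 0.1],
    [[0, 0, 0], [0, 0, 0], 0.1],
    [[0, 0, 0], [0, 0, 0], 0.1],
    [[0, 0, 0], [0, 0, 0], 0.1],
  ],
)

```text
time: 22.55
tcp_pos: [0.5432, -0.2208, 0.281]
orientation: [-1.66, -1.832, -0.688]
ft_force: [0.1, -0.1, -0.2]
width: 0.449
grasp_force: 0.0
```

Run:
```python
from h import *
s=sense();print(s["time"],s["tcp_pos"],s["ft_force"])
t=snap("top","pics/t7.png")["frame"];d=snap("side","pics/s7.png")["frame"]
v=np.hstack([cv2.resize(x,None,fx=5,fy=5,interpolation=cv2.INTER_CUBIC) for x in(t[135:235,250:330],d[95:195,220:300])])
cv2.imwrite("pics/v7.png",v[:,:,::-1])
d2=camera("side")["frame"]; print("motion",np.abs(d2[100:200,220:300].astype(int)-d[100:200,220:300]).max())
```

```text
22.55 [ 0.54323766 -0.22083558  0.28095128] [ 0.09543601 -0.11872886 -0.23783974]
motion 3
```

View pics/v7.png

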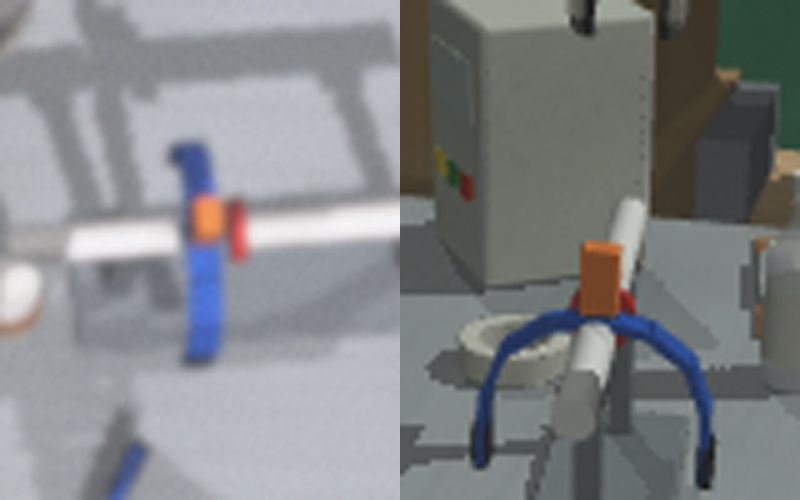

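The frame hangs straight and still in the neck, beside the collar at (238,230), and the gripper is clear. I hand the job in.

```bash
python3 -c "
from station import finish_job
print(finish_job())"
```

```text
the job is handed in; nothing more can be done
None
```

The visor frame from the carton hangs tab-up, straight and still in the neck beyond the red collar; it was set down with about 7 N and released, the bystanders were not touched as far as the pictures and force readings show, and the job was handed in at about 23 s with no verdict returned.

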